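# Lock the inlet filter into the vacuum pump

## Robot

A 6-joint arm with a two-finger parallel gripper is mounted at the origin on the work surface. World frame = base frame: x ahead of the robot, y to its left, z up, the work surface at z = 0. Lengths are in m, angles in degrees, forces in N, time in s.
With the tool pointing down it reaches from about 0.325 to 0.875 m from the base axis. Payload 4.4 kg.
Tool frame: the origin (TCP) lies at the very end of the fingers, on their centre line; the grasp point (between the pads) lies 19 mm behind it (r.pinch_z is the distance from the TCP to the grasp point, in m); z points along the fingers, y is the line along which they close (so a half turn about z gives the same grasp; the last joint's range is limited). The gripper opens to 85 mm and grips with 20 to 120 N. Pads are 22 mm wide; open, the fingers measure 114 mm over their backs; the gripper's body (76 mm by 85 mm) begins 54 mm behind the grasp point. The pads swing forward as they close: fully open they stand 13 mm farther back than shut.
Start: joints at [58.871, 11.837, 88.321, -0, 79.842, -8.623], TCP at [0.22, 0.531, 0.231] pointing down, gripper open.
Joint ranges: [-156.59, 156.59], [-49.26, 127.26], [12.9, 141.05], [-63.56, 243.56], [4.71, 150.69], [-161.64, 161.64]. Speed limits (degrees/s): [159.86, 159.86, 180, 180, 180, 180].

## Interface

Orientations are given as [roll, pitch, yaw] about the fixed x, y, z axes, in that order (R = Rz(yaw) Ry(pitch) Rx(roll)).
In Python, from cell import r gives the robot as it stands. The module is installed in compiled form; this text tells all that it offers.
- The arm moves only by the shell command python3 -m creep 'ROWS'. ROWS is JSON, a list of rows, each an object of numbers: "tx", "ty", "tz": the shift along the tool's x, y, z in units of 20 cm (1.0 is 20 cm); "wx", "wy", "wz": the turn, a rotation vector about the tool's x, y, z in units of pi/4 rad (1.0 is pi/4 rad); "fingers": the gripper's target within -1 to 1 (fully open at 1, half-way at 0, shut at -1). In form: [{"tx": .., "ty": .., "tz": .., "wx": .., "wy": .., "wz": .., "fingers": ..}, ...]. A call has 1 to 8 rows; each row shifts and turns the commanded pose from where the row before left it, along the tool's axes as they then stand; what a row does not reach is not made up. A row lasts 1/10 s, in which the tool goes at most 50 mm and 8.59 degrees, less where a joint would pass 70% of its speed; a pose out of reach is approached as far as the arm can. A call with a number of a shift or a turn outside -1 to 1 is refused whole. A call with a gripper value outside its range is refused whole. The fingers move at their own pace and stop on an object; the grip force is fixed at half the most. Time passes only in rows, so rows that do not move let the fingers close. It gives the time, the measured TCP pose, the force, the opening and the grip force at its end, in the units of the state.
- r.sense(): the state, without advancing time (a new reading comes with each control period).
- r.grab_frame(name): name is "scene" or "top" or "wrist"; returns (picture, depth): 384x512x3 uint8, red, green, blue; 384x512 float32, m along the optical axis (not along the pixel's ray), 0 where there is no reading.
- r.calibration(name): a dict with "fov_y" (degrees; the focal length in pixels is half the picture's height over the tangent of half this angle, whatever the lens; pixels are square), "cx", "cy" (the principal point, pixels), "T" (4x4, takes a point from camera to world coordinates); the wrist camera has in their place "tool_from_camera" (4x4, takes a point from camera to tool coordinates, whose origin is the TCP and whose axes are the flange's). Camera axes: x right, y down, z forward; pixel columns grow to the right and rows downward; lengths in m; the calibration is good to about 2 mm. A picture is of the moment at which its call begins: read the wrist's pose just before it. calibration takes no time and is no camera call.
- r.close_job(): hands the job in; it is judged then, once.
The state is a dict: "time": time; "joints": joint angles; "joint_vel": joint speeds; "tau": joint torques, N m; "ee_pos": TCP position; "eef_rot": TCP orientation; "contact_force": force on the tool from outside, world axes, zero at the start; "wrist_torque": the same for the moment, N m; "finger_gap": finger opening in m; "grasp_force": force on a finger pad.
Only numpy, scipy, OpenCV 4.12 (cv2) and the standard library are available. Lean on these libraries where they do the work, as an engineer would, in place of code of your own. Each camera call takes 0.05 s, during which the arm holds its last target. There are 200 camera calls.

## Task

Fit the inlet filter (the white cartridge with two side lugs and a straight grip bar on top) into the round bayonet socket of the vacuum pump: push it gently down through the keyways against the spring, twist it clockwise (seen from above) about a quarter turn, just to the stop, and let go so that it springs up into its lock. Feel for the keyways and never force it, and leave everything else on the bench where it is.

Things in the scene. Friction and masses are not known exactly. Their poses are not given: they have to be found in the camera images.
- cartridge: The inlet filter cartridge: white plastic, about 0.16 kg, 88 mm high, standing loose and upright on the bench. Origin: centre of its underside, z up. Spigot 39 mm across from z = 0 to 24 mm (foot tapered to 28 mm over the lowest 6 mm), flange 60 mm across to z = 29 mm, ribbed drum 52 mm across to z = 52 mm, grip bar on top. A half turn about z gives the same part.
- grip (a point): Point on the cartridge's axis, 76 mm above its underside, in the grip bar: an upright bar 50 mm long (along x), 12 mm thick (along y), from 52 to 88 mm above the underside. Axes as the cartridge's.
- lugs (a point): Point on the cartridge's axis, 11.5 mm above its underside, level with its two lugs: they stick out along +x and -x (under the bar's ends) to 27 mm from the axis, 10 mm wide (along y), from 8 to 15 mm above the underside. Axes as the cartridge's.
- socket (a point): Top centre of the bayonet socket on the pump, 90 mm above the bench; z up along its axis, +x towards the pump's motor, which is 45 mm off and beyond and no higher than 125 mm above the bench. A steel lip with a hole 42 mm across, in an aluminium head 80 mm across. More than 40 N, summed over the touching places of cartridge and pump, damages the seat. It cannot move.
- keyways (a point): Same point and axes as the socket. Two opposite keyways 13 mm wide cut the lip for the lugs, roughly along +x and -x, but the collar was fitted by hand and stands up to 0.35 rad either side of that; this reading does not show it: find it by feel or by eye. Lugs lying on the lip beside the keyways keep the cartridge's underside 8 mm below the lip's top.
- spring (a point): Spring plate on the socket's axis, 12 mm below the lip's top, that the spigot meets when its lugs are in the keyways: 4 N there and 0.5 N more per mm. With its underside 21 to 24 mm below the lip's top (9 to 10 N) the cartridge can turn, clockwise only; at 24 mm the flange meets the lip, the hard limit. Axes as the socket's.
- lock (a point): Where the cartridge's underside is when locked, 18 mm below the lip's top. Stop: 1.47 rad clockwise from the middle of the keyways. From 1.27 rad to the stop the lip is 3 mm thinner below: let go there, the cartridge springs up 3 mm into this pocket and cannot turn back. Let go earlier, it stays unlocked. At the rigid stop 0.3 N m of turning is plenty, 0.5 is too much. Axes as the socket's.
- pump: The vacuum pump: bolted base plate 270 x 170 mm, grey finned motor, and in front of it the aluminium filter head 80 mm across and 90 mm high. Origin on the bench under the centre of the socket in the head; z up, +x towards the motor. Fixed.
- spare: Bystander: a larger white filter without lugs: disc 74 mm across, 42 mm high, with a round knob 28 mm across on top to 56 mm. Origin at the centre of its underside.
- jar: Bystander: a small clear screw jar with a white lid, 58 mm across, 58 mm high. Origin at the centre of its underside.
- rack: Bystander: steel tube rack 240 x 75 mm with capped tubes, 118 mm high, long side along its x. Origin at the centre of its underside.
- tipbox: Bystander: blue pipette-tip box, 89 x 124 mm, 85 mm high. Origin at the centre of its underside.
- dish: Bystander: glass dish 90 mm across, 15 mm high, with foil in it. Origin at the centre of its underside.
- marker: Bystander: black marker pen lying along its y, 130 mm long, 13 mm thick. Origin at the centre of its underside.
- screwlid: Bystander: blue screw lid lying open side up, 60 mm across, 14 mm high. Origin at the centre of its underside.
Things that resemble listed ones, but are neither listed nor needed, are in the scene too. Leave any pink look-alike of the cartridge alone.

How it is judged (in metres and radians):
On the way, in this order (a step that is already met when the one before it is completed fails the run):
1. the cartridge is lifted and brought upright over the socket (z of cartridge in the frame of socket above 0.004 m and horizontal distance between cartridge and socket below 0.03 m and angle between cartridge's own z axis and vertical below 0.2 rad), for 0.1 s.
2. it is pushed down through the keyways against the spring, more than 20 mm below the lip's top (z of cartridge in the frame of socket below -0.02 m and horizontal distance between cartridge and socket below 0.006 m), for 0.1 s.
At the end, for the whole second after the job is handed in: The cartridge is locked in the socket's pocket: turned about a quarter turn (its bar more than 0.85 rad from the socket's x axis), its origin 16.5 to 19.5 mm below the top of the lip, within 6 mm of the socket's axis, upright within 0.1 rad, at rest and let go (z of cartridge in the frame of socket between -0.0195 and -0.0165 m and horizontal distance between cartridge and socket below 0.006 m and angle between cartridge's own z axis and vertical below 0.1 rad and angle between the x axis of cartridge and the x axis of socket, either way round above 0.85 rad and linear speed of cartridge below 0.01 m/s and angular speed of cartridge below 0.1 rad/s); the robot touches nothing.
It fails at once if the cartridge is forced against the pump with more than 40 N (contact force between cartridge and pump above 40 N).
It fails at once if a bystander (rack, tip box, dish, spare filter, jar, marker or lid) is moved more than 25 mm (distance of any of spare, jar, rack, tipbox, dish, marker, screwlid from where it was at the start of the episode above 0.025 m).
It also fails if it takes over 72 s, if anything falls off the work surface, if the arm or the gripper's body presses on something with over 40 N, if the wrist force passes 120 N, or if a joint passes its speed limit or range.

## Working session

There is one attempt and no reset: what is moved stays moved. The work goes in short steps, Python scripts to look and compute and a shell command to move; the robot and the scene stay as the last step left them, time stands still between calls to the robot, and variables do not carry over. Pictures are saved under pics/ and viewed, at most 10 in all, crops included, and the job is handed in when it is done.

```bash
mkdir -p pics
cat > h.py <<'E'
import numpy as np, cv2
from cell import r
from scipy.spatial.transform import Rotation as R
def tool():
    s=r.sense(); T=np.eye(4); T[:3,3]=s["ee_pos"]; T[:3,:3]=R.from_euler('xyz',s["eef_rot"],degrees=True).as_matrix(); return T
def grab(n):
    T=tool(); rgb,d=r.grab_frame(n); c=r.calibration(n)
    M=T@np.array(c["tool_from_camera"]) if n=="wrist" else np.array(c["T"])
    np.savez(f"{n}.npz",rgb=rgb,d=d,M=M,f=192/np.tan(np.radians(c["fov_y"]/2)),cx=c["cx"],cy=c["cy"]); return rgb,d
def pts(n):
    z=np.load(f"{n}.npz"); d=z["d"]; v,u=np.mgrid[:384,:512]
    P=np.stack([(u-z["cx"])/z["f"]*d,(v-z["cy"])/z["f"]*d,d,np.ones_like(d)],-1)@z["M"].T
    return z["rgb"],d,P[...,:3]
E
python3 - <<'E'
from h import *
print(r.sense())
ims=[]
for n in("scene","top"):
    rgb,d=grab(n); print(n,r.calibration(n)); ims.append(rgb)
    cv2.imwrite(f"pics/{n}.png",cv2.resize(rgb[...,::-1],(800,600)))
E
```

```text
{'time': 0.0, 'joints': array([ 5.88709662e+01,  1.18844164e+01,  8.84049717e+01,  1.04644328e-05,
        7.98426315e+01, -8.62170692e+00]), 'joint_vel': array([ 0.00766387,  0.0526472 , -0.05748877, -0.00842018,  0.1837074 ,
       -0.00569538]), 'tau': array([ 1.95807741e-03, -3.83015621e+01, -2.91606617e+01,  1.38502304e-05,
        1.01109012e-02,  2.83246706e-06]), 'ee_pos': array([0.21971061, 0.53054335, 0.23012269]), 'eef_rot': array([-1.79869474e+02, -1.98012152e-02,  1.57492649e+02]), 'contact_force': array([ 1.31826662,  0.7920024 , -0.19007433]), 'wrist_torque': array([-0.0348739 , -0.02969217,  0.06414105]), 'grasp_force': 0.0, 'finger_gap': 0.0852400269495902}
scene {'fov_y': 49.55140540268294, 'cx': 252.92336051558993, 'cy': 190.77525774370082, 'T': array([[-0.52067903,  0.71608578, -0.46488116,  1.02511693],
       [ 0.85361659,  0.4463664 , -0.26850652,  0.204209  ],
       [ 0.01523363, -0.53663599, -0.84367633,  0.94259251],
       [ 0.        ,  0.        ,  0.        ,  1.        ]])}
top {'fov_y': 54.084809420569556, 'cx': 258.0274133532793, 'cy': 190.74784849612132, 'T': array([[-0.02080837, -0.99834459,  0.05361979,  0.51455861],
       [-0.99943694,  0.01935927, -0.02740473, -0.05174707],
       [ 0.02632133, -0.05415985, -0.9981853 ,  1.00754212],
       [ 0.        ,  0.        ,  0.        ,  1.        ]])}
```

View pics/top.png

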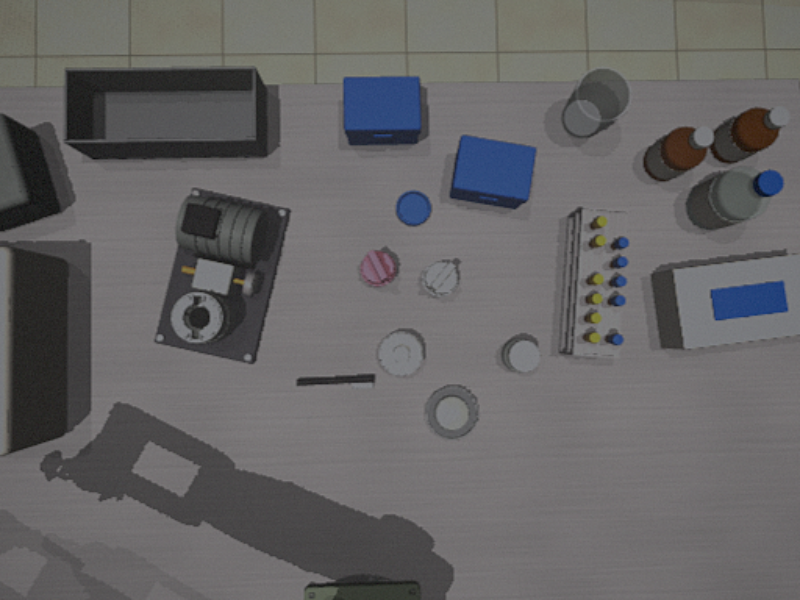

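View pics/scene.png

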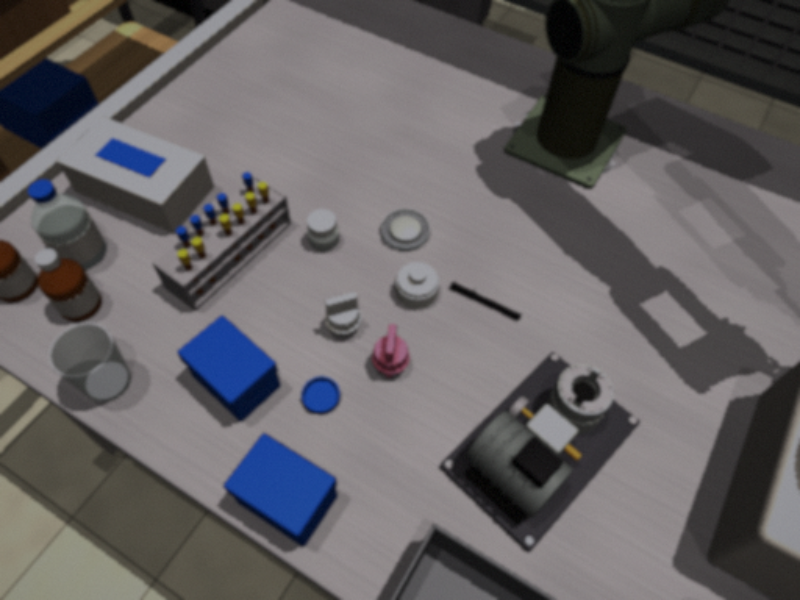

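The top view shows the white cartridge at about (442,278), with its bar running from (432,292) to (453,263). The pink look-alike is at (378,267). The socket is at (199,317), with keyways at roughly upper-right/lower-left, and the motor lies above it. The scene view agrees with this. Next I'll measure both from depth.

Run:
```python
from h import *
ims=[]
for n in("top","scene"):
    rgb,d,P=pts(n)
    W=P.reshape(-1,3); ok=d.ravel()>0
    # cartridge bar
    c0=P[178,283] if n=="top" else P[int(305*.64),int(342*.64)]
    print(n,'c0',c0)
    m=ok&(np.hypot(*(W[:,:2]-c0[:2]).T)<.045)
    b=W[m&(W[:,2]>.075)&(W[:,2]<.1)]; fl=W[m&(W[:,2]>.022)]
    if len(b)>5:
        c,sz,a=cv2.minAreaRect(b[:,:2].astype(np.float32)); print('bar n',len(b),c,sz,a,np.median(b[:,2]))
        u,s,vt=np.linalg.svd(b[:,:2]-b[:,:2].mean(0)); print(b.mean(0),np.degrees(np.arctan2(vt[0,1],vt[0,0])))
    print('bodycircle',cv2.minEnclosingCircle(fl[:,:2].astype(np.float32)))
    s0=P[203,127] if n=="top" else P[int(390*.64),int(583*.64)]
    m=ok&(np.hypot(*(W[:,:2]-s0[:2]).T)<.06)&(W[:,2]>.082)&(W[:,2]<.098)
    b=W[m]; print('sock',s0,len(b),cv2.minEnclosingCircle(b[:,:2].astype(np.float32)),np.median(b[:,2]))
    cen=(283,178) if n=="top" else (219,200); cs=(127,203) if n=="top" else (373,250)
    for (u,v) in(cen,cs): ims.append(cv2.resize(rgb[v-25:v+25,u-33:u+33,::-1],(396,300),interpolation=cv2.INTER_CUBIC))
img=np.vstack([np.hstack(ims[:2]),np.hstack(ims[2:])]); cv2.imwrite("pics/crop1.png",cv2.convertScaleAbs(img,alpha=1.7))
```

```text
top c0 [ 0.59415054 -0.13905319  0.08784195]
bar n 101 (0.5995219945907593, -0.1408918797969818) (0.01191701926290989, 0.04995235428214073) 50.08720016479492 0.08663219441954562
[ 0.59873616 -0.14030245  0.08643487] 139.89087689436897
bodycircle ((0.599525511264801, -0.14097242057323456), 0.02980637736618519)
sock [0.54078093 0.24553366 0.07410537] 592 ((0.541722297668457, 0.2433398962020874), 0.04014355316758156) 0.08835754240618882
scene c0 [ 0.60283176 -0.13823023  0.07495128]
bar n 140 (0.5986073017120361, -0.14133620262145996) (0.013898074626922607, 0.050739385187625885) 50.691741943359375 0.08662386584130005
[ 0.60046225 -0.14016839  0.0851028 ] -39.24184129168305
bodycircle ((0.5999543070793152, -0.13987290859222412), 0.029410749673843384)
sock [0.53889701 0.24232602 0.07921526] 655 ((0.5418721437454224, 0.24264709651470184), 0.041219428181648254) 0.08970021217506452
```

View pics/crop1.png

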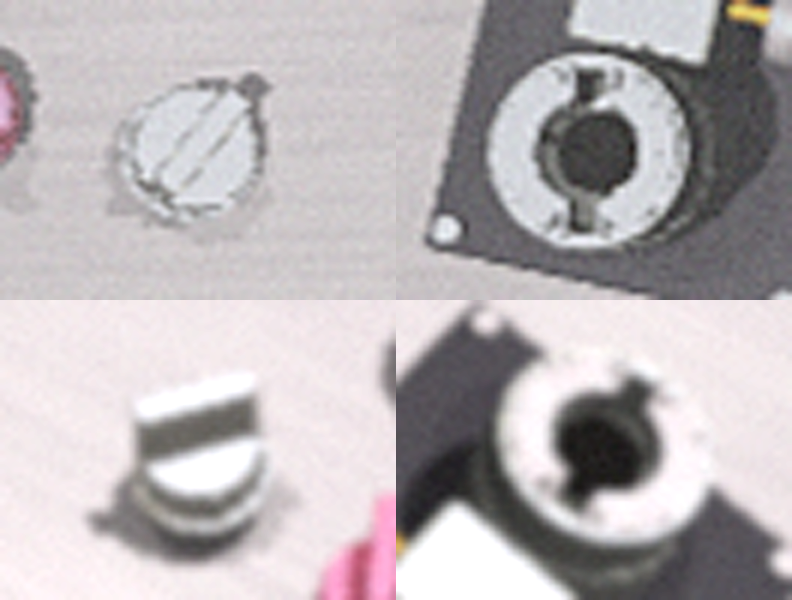

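The cartridge is at (0.5995, -0.1405) with its bar at about 140°, and the sizes match (50×12 mm, top at 0.087). The socket is at (0.542, 0.243) with its keyways at about -4.6° in the world. Moving over the cartridge now.

```bash
python3 -m creep '[{"tx":-0.19,"ty":-0.148,"fingers":1},{"tx":-0.19,"ty":-0.148,"fingers":1},{"tx":-0.19,"ty":-0.148,"fingers":1},{"tx":-0.19,"ty":-0.148,"fingers":1},{"tx":-0.19,"ty":-0.148,"fingers":1},{"tx":-0.19,"ty":-0.148,"fingers":1},{"tx":-0.19,"ty":-0.148,"fingers":1},{"tx":-0.19,"ty":-0.148,"fingers":1}]'
python3 -m creep '[{"tx":-0.19,"ty":-0.148,"fingers":1},{"tx":-0.19,"ty":-0.148,"fingers":1},{"tx":-0.19,"ty":-0.148,"fingers":1},{"tx":-0.19,"ty":-0.148,"fingers":1},{"tx":-0.19,"ty":-0.148,"fingers":1},{"tx":-0.19,"ty":-0.148,"fingers":1},{"tx":-0.19,"ty":-0.148,"fingers":1},{"tx":-0.19,"ty":-0.148,"fingers":1}]'
python3 -m creep '[{"wz":0.19,"fingers":1},{"wz":0.19,"fingers":1},{"fingers":1},{"fingers":1}]'
cat >> h.py <<'E'
def off(p,yaw=None):
    T=tool(); print('tcp',T[:3,3].round(4),'rot',np.round(r.sense()["eef_rot"],2)); u=T[:3,:3].T@(np.array(p)-T[:3,3])/.2; print('units tx,ty,tz',u.round(4))
E
python3 - <<'E'
from h import *
rgb,d=grab("wrist"); cv2.imwrite("pics/w1.png",cv2.resize(rgb[...,::-1],(800,600)))
off([.5995,-.1405,.23])
rgb,d,P=pts("wrist"); W=P[d>0]
m=np.hypot(*(W[:,:2]-[.5995,-.1405]).T)<.045
b=W[m&(W[:,2]>.08)&(W[:,2]<.095)].astype(np.float32)
print(len(b),cv2.minAreaRect(b[:,:2]),np.median(b[:,2])); f=W[m&(W[:,2]>.024)&(W[:,2]<.1)].astype(np.float32); print(cv2.minEnclosingCircle(f[:,:2]))
E
```

```text
tcp [0.2198 0.5307 0.2304] rot [-1.7990e+02 -2.0000e-02  1.5749e+02]
units tx,ty,tz [-3.0385 -2.3736  0.0053]
0 ((0.0, 0.0), (0.0, 0.0), 0.0) nan
((0.0, 0.0), 0.0)invalid input
invalid input
invalid input
  return _methods._mean(a, axis=axis, dtype=dtype,
  ret = ret.dtype.type(ret / rcount)
```

View pics/w1.png

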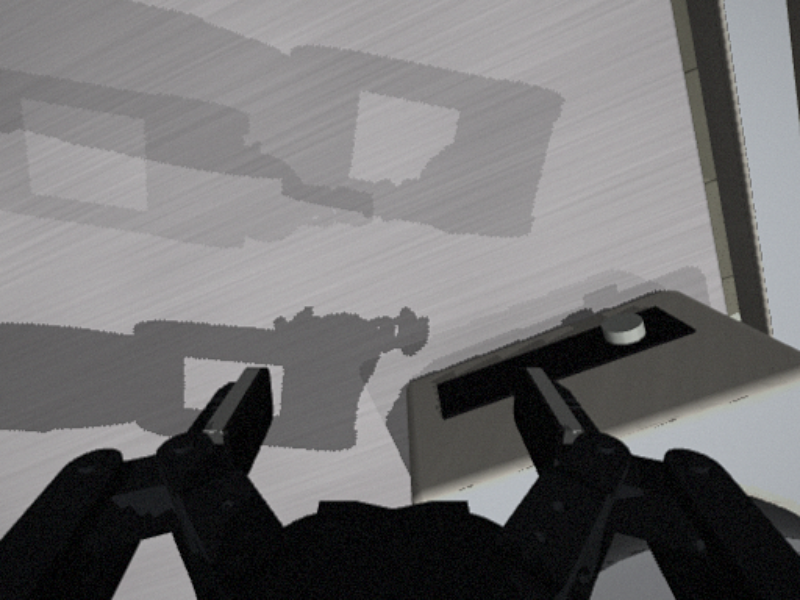

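The picture shows the bare bench and the instrument: the arm is still at its start. The rows were refused, probably because every key has to be given.

```bash
python3 -m creep '[{"tx":-0.19,"ty":-0.148,"tz":0,"wx":0,"wy":0,"wz":0,"fingers":1}]'
```

```text
time: 0.25
ee_pos: [0.2422, 0.4918, 0.2307]
eef_rot: [179.9, -0.1, 157.8]
contact_force: [1.2, -0.6, 0.1]
finger_gap: 0.0855
grasp_force: 0.0
```

```bash
python3 -m creep '[{"tx":-0.19,"ty":-0.148,"tz":0,"wx":0,"wy":0,"wz":0,"fingers":1},{"tx":-0.19,"ty":-0.148,"tz":0,"wx":0,"wy":0,"wz":0,"fingers":1},{"tx":-0.19,"ty":-0.148,"tz":0,"wx":0,"wy":0,"wz":0,"fingers":1},{"tx":-0.19,"ty":-0.148,"tz":0,"wx":0,"wy":0,"wz":0,"fingers":1},{"tx":-0.19,"ty":-0.148,"tz":0,"wx":0,"wy":0,"wz":0,"fingers":1},{"tx":-0.19,"ty":-0.148,"tz":0,"wx":0,"wy":0,"wz":0,"fingers":1},{"tx":-0.19,"ty":-0.148,"tz":0,"wx":0,"wy":0,"wz":0,"fingers":1},{"tx":-0.19,"ty":-0.148,"tz":0,"wx":0,"wy":0,"wz":0,"fingers":1}]'
python3 -m creep '[{"tx":-0.19,"ty":-0.148,"tz":0,"wx":0,"wy":0,"wz":0,"fingers":1},{"tx":-0.19,"ty":-0.148,"tz":0,"wx":0,"wy":0,"wz":0,"fingers":1},{"tx":-0.19,"ty":-0.148,"tz":0,"wx":0,"wy":0,"wz":0,"fingers":1},{"tx":-0.19,"ty":-0.148,"tz":0,"wx":0,"wy":0,"wz":0,"fingers":1},{"tx":0,"ty":0,"tz":0,"wx":0,"wy":0,"wz":0.19,"fingers":1},{"tx":0,"ty":0,"tz":0,"wx":0,"wy":0,"wz":0.19,"fingers":1},{"tx":0,"ty":0,"tz":0,"wx":0,"wy":0,"wz":0,"fingers":1}]'
cat > m.py <<'E'
from h import *
rgb,d=grab("wrist")
off([.5995,-.1405,.23])
rgb,d,P=pts("wrist"); W=P[d>0]
m=np.hypot(*(W[:,:2]-[.5995,-.1405]).T)<.045
b=W[m&(W[:,2]>.08)&(W[:,2]<.095)].astype(np.float32)
if len(b)>9: print(len(b),cv2.minAreaRect(b[:,:2]),np.median(b[:,2]))
f=W[m&(W[:,2]>.024)&(W[:,2]<.1)].astype(np.float32); print(cv2.minEnclosingCircle(f[:,:2]))
E
python3 m.py
```

```text
time: 1.05
ee_pos: [0.4345, 0.1524, 0.2312]
eef_rot: [180.0, 0.0, 157.5]
contact_force: [2.1, 0.4, -0.4]
finger_gap: 0.0854
grasp_force: 0.0
time: 1.75
ee_pos: [0.529, -0.0139, 0.2307]
eef_rot: [-180.0, -0.1, 140.3]
contact_force: [-1.3, 0.0, -0.0]
finger_gap: 0.0854
grasp_force: 0.0
tcp [ 0.5289 -0.0135  0.2308] rot [-1.7998e+02 -4.0000e-02  1.4054e+02]
units tx,ty,tz [-0.6759 -0.2659  0.0038]Traceback (most recent call last):
  File "m.py", line 7, in <module>
    if len(b)>9: print(len(b),cv2.minAreaRect(b[:,:2]),np.median(b[:,2]))
                              ~~~~~~~~~~~~~~~^^^^^^^^^
cv2.error: OpenCV(4.12.0) /io/opencv/modules/imgproc/src/convhull.cpp:143: error: (-215:Assertion failed) total >= 0 && (depth == CV_32F || depth == CV_32S) in function 'convexHull'
```

```bash
python3 -m creep '[{"tx":-0.225,"ty":-0.0885,"tz":0,"wx":0,"wy":0,"wz":0,"fingers":1},{"tx":-0.225,"ty":-0.0885,"tz":0,"wx":0,"wy":0,"wz":0,"fingers":1},{"tx":-0.225,"ty":-0.0885,"tz":0,"wx":0,"wy":0,"wz":0,"fingers":1},{"tx":0,"ty":0,"tz":0,"wx":0,"wy":0,"wz":0,"fingers":1},{"tx":0,"ty":0,"tz":0,"wx":0,"wy":0,"wz":0,"fingers":1}]'
sed -i 's/b\[:,:2\]/b[:,:2].copy()/; s/f\[:,:2\]/f[:,:2].copy()/' m.py; echo 'cv2.imwrite("pics/w2.png",rgb[...,::-1])' >> m.py
python3 m.py
```

```text
time: 2.3
ee_pos: [0.5992, -0.1407, 0.2306]
eef_rot: [-180.0, -0.1, 140.5]
contact_force: [-0.5, 0.4, -0.6]
finger_gap: 0.0851
grasp_force: 0.0
tcp [ 0.5989 -0.1397  0.2307] rot [-1.800e+02 -9.000e-02  1.405e+02]
units tx,ty,tz [-0.0049 -0.0011  0.0036]
470 ((0.5999406576156616, -0.13998983800411224), (0.011143778450787067, 0.049768805503845215), 50.217689514160156) 0.088048816
((0.5994338989257812, -0.14011935889720917), 0.029796700924634933)
```

View pics/w2.png

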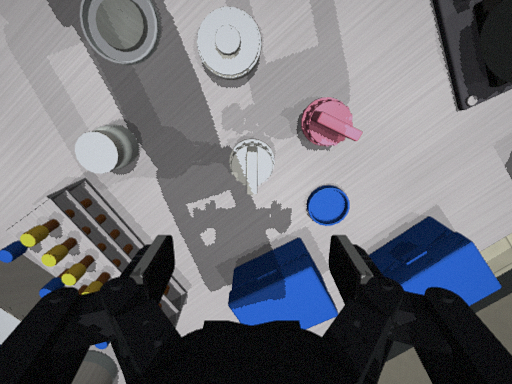

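The wrist view shows the cartridge centred between the fingers at about (252,162), its bar along tool x. It measures (0.5997, -0.140) at 140.2°. Descending and gripping.

```bash
python3 -m creep '[{"tx":-0.003,"ty":0,"tz":0.2,"wx":0,"wy":0,"wz":0,"fingers":1},{"tx":0,"ty":0,"tz":0.2,"wx":0,"wy":0,"wz":0,"fingers":1},{"tx":0,"ty":0,"tz":0.2,"wx":0,"wy":0,"wz":0,"fingers":1},{"tx":0,"ty":0,"tz":0.2,"wx":0,"wy":0,"wz":0,"fingers":1},{"tx":0,"ty":0,"tz":0.06,"wx":0,"wy":0,"wz":0,"fingers":1},{"tx":0,"ty":0,"tz":0,"wx":0,"wy":0,"wz":0,"fingers":1}]'
python3 -m creep '[{"tx":0,"ty":0,"tz":0,"wx":0,"wy":0,"wz":0,"fingers":-1},{"tx":0,"ty":0,"tz":0,"wx":0,"wy":0,"wz":0,"fingers":-1},{"tx":0,"ty":0,"tz":0,"wx":0,"wy":0,"wz":0,"fingers":-1},{"tx":0,"ty":0,"tz":0,"wx":0,"wy":0,"wz":0,"fingers":-1},{"tx":0,"ty":0,"tz":0,"wx":0,"wy":0,"wz":0,"fingers":-1},{"tx":0,"ty":0,"tz":0,"wx":0,"wy":0,"wz":0,"fingers":-1},{"tx":0,"ty":0,"tz":0,"wx":0,"wy":0,"wz":0,"fingers":-1},{"tx":0,"ty":0,"tz":0,"wx":0,"wy":0,"wz":0,"fingers":-1}]'
```

```text
time: 2.95
ee_pos: [0.5976, -0.1386, 0.0573]
eef_rot: [-179.9, -0.3, 140.5]
contact_force: [0.1, 0.9, 0.6]
finger_gap: 0.0855
grasp_force: 0.0
time: 3.75
ee_pos: [0.6006, -0.1411, 0.0603]
eef_rot: [180.0, 0.1, 140.4]
contact_force: [-0.5, 0.3, 5.6]
finger_gap: 0.0112
grasp_force: 59.6
```

```bash
python3 -m creep '[{"tx":0,"ty":0,"tz":-0.1,"wx":0,"wy":0,"wz":0,"fingers":-1},{"tx":0,"ty":0,"tz":-0.2,"wx":0,"wy":0,"wz":0,"fingers":-1},{"tx":0,"ty":0,"tz":-0.2,"wx":0,"wy":0,"wz":0,"fingers":-1},{"tx":0,"ty":0,"tz":-0.2,"wx":0,"wy":0,"wz":-0.19,"fingers":-1},{"tx":0,"ty":0,"tz":0,"wx":0,"wy":0,"wz":-0.19,"fingers":-1},{"tx":0,"ty":0,"tz":0,"wx":0,"wy":0,"wz":-0.19,"fingers":-1},{"tx":0,"ty":0,"tz":0,"wx":0,"wy":0,"wz":-0.19,"fingers":-1},{"tx":0,"ty":0,"tz":0,"wx":0,"wy":0,"wz":-0.02,"fingers":-1}]'
python3 -c "
from h import *
off([.5418,.243,.2]); print(r.sense()['finger_gap'],r.sense()['contact_force'])"
```

```text
time: 4.55
ee_pos: [0.5989, -0.1403, 0.1978]
eef_rot: [179.9, -0.2, 175.5]
contact_force: [0.9, 0.1, -2.1]
finger_gap: 0.0114
grasp_force: 58.7
tcp [ 0.5989 -0.1403  0.1978] rot [ 1.7995e+02 -1.5000e-01  1.7552e+02]
units tx,ty,tz [ 0.4341  1.8885 -0.008 ]
0.011402631598819843 [ 0.91014938  0.09311177 -2.07037343]
```

```bash
python3 -m creep '[{"tx":0.054,"ty":0.236,"tz":0,"wx":0,"wy":0,"wz":0,"fingers":-1},{"tx":0.054,"ty":0.236,"tz":0,"wx":0,"wy":0,"wz":0,"fingers":-1},{"tx":0.054,"ty":0.236,"tz":0,"wx":0,"wy":0,"wz":0,"fingers":-1},{"tx":0.054,"ty":0.236,"tz":0,"wx":0,"wy":0,"wz":0,"fingers":-1},{"tx":0.054,"ty":0.236,"tz":0,"wx":0,"wy":0,"wz":0,"fingers":-1},{"tx":0,"ty":0,"tz":0,"wx":0,"wy":0,"wz":0,"fingers":-1},{"tx":0,"ty":0,"tz":0,"wx":0,"wy":0,"wz":0,"fingers":-1}]'
cat > s.py <<'E'
from h import *
rgb,d=grab("wrist"); off([.5418,.243,.2])
rgb,d,P=pts("wrist")
c0=np.array([.5418,.243])
m=(d>0)&(np.hypot(P[...,0]-c0[0],P[...,1]-c0[1])<.05)&(P[...,2]>.084)&(P[...,2]<.096)
W=P[m]; print(len(W),cv2.minEnclosingCircle(W[:,:2].astype(np.float32).copy()),np.median(W[:,2]))
v,u=np.where(m); print(u.min(),u.max(),v.min(),v.max())
# plan view of the lip: 0.25 mm/px, window 100 mm; x up, y left
M=np.float32
z=np.load("wrist.npz"); g=np.mgrid[:400,:400]; X=c0[0]+.05-g[0]*.00025; Y=c0[1]+.05-g[1]*.00025
Q=np.stack([X,Y,np.full_like(X,np.median(W[:,2])),np.ones_like(X)],-1)@np.linalg.inv(z["M"]).T
U=Q[...,0]/Q[...,2]*z["f"]+z["cx"]; V=Q[...,1]/Q[...,2]*z["f"]+z["cy"]
o=cv2.remap(rgb[...,::-1],U.astype(M),V.astype(M),cv2.INTER_CUBIC)
o=cv2.convertScaleAbs(o,alpha=1.6); full=cv2.resize(rgb[...,::-1],(400,300)); full=cv2.copyMakeBorder(full,0,100,0,0,cv2.BORDER_CONSTANT)
cv2.imwrite("pics/s1.png",np.hstack([o,full]))
E
python3 s.py
```

```text
time: 5.25
ee_pos: [0.5637, 0.1, 0.1985]
eef_rot: [-180.0, -0.1, 175.6]
contact_force: [-0.4, 0.1, -1.8]
finger_gap: 0.0109
grasp_force: 59.2
tcp [0.5641 0.0988 0.1986] rot [-1.7995e+02 -7.0000e-02  1.7546e+02]
units tx,ty,tz [ 0.1682  0.71   -0.0076]
3948 ((0.542385995388031, 0.2441602647304535), 0.04019247740507126) 0.08982011599990902
358 444 106 188
```

View pics/s1.png

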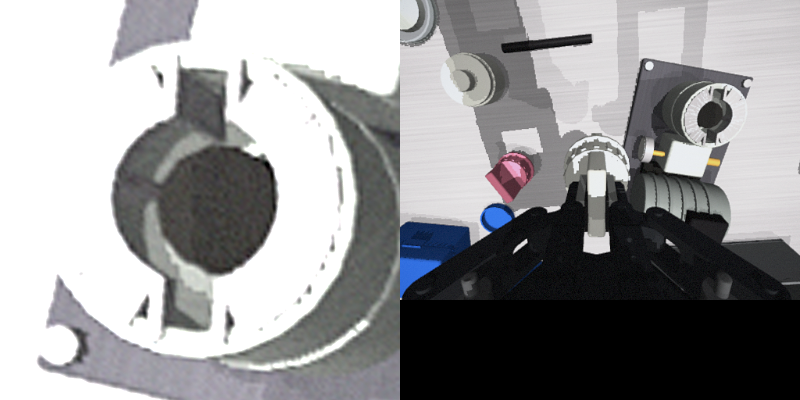

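The plan view shows the lip's hole centred at about (195,197), with keyway middles at (203,75) and (187,315). That puts the keyways at -3.8° in the world and the socket centre at (0.5423, 0.2442). Next I check how the bar sits in the fingers.

Run:
```python
from h import *
rgb,d,P=pts("wrist"); C=np.array(r.calibration("wrist")["tool_from_camera"]); z=np.load("wrist.npz")
T=z["M"]@np.linalg.inv(C); Q=(P-T[:3,3])@T[:3,:3]
m=(d>0)&(np.hypot(Q[...,0],Q[...,1])<.034)&(rgb.min(-1)>70)
h=np.histogram(Q[m][:,2],np.arange(-.05,.07,.005)); print(dict(zip(h[1].round(3),h[0])))
for a,b in((-.036,-.022),(.003,.012),(.025,.034)):
    w=Q[m&(Q[...,2]>a)&(Q[...,2]<b)]
    if len(w)>9: print(a,len(w),np.median(w[:,2]),cv2.minAreaRect(w[:,:2].astype(np.float32).copy()),cv2.minEnclosingCircle(w[:,:2].astype(np.float32).copy()))
off([.5423,.2442,.2])
```

```text
{np.float64(-0.05): np.int64(25), np.float64(-0.045): np.int64(22), np.float64(-0.04): np.int64(64), np.float64(-0.035): np.int64(8), np.float64(-0.03): np.int64(2020), np.float64(-0.025): np.int64(174), np.float64(-0.02): np.int64(158), np.float64(-0.015): np.int64(142), np.float64(-0.01): np.int64(137), np.float64(-0.005): np.int64(88), np.float64(-0.0): np.int64(59), np.float64(0.005): np.int64(1824), np.float64(0.01): np.int64(359), np.float64(0.015): np.int64(187), np.float64(0.02): np.int64(167), np.float64(0.025): np.int64(130), np.float64(0.03): np.int64(671), np.float64(0.035): np.int64(3), np.float64(0.04): np.int64(4), np.float64(0.045): np.int64(26), np.float64(0.05): np.int64(8), np.float64(0.055): np.int64(0), np.float64(0.06): np.int64(0)}
-0.036 2131 -0.027873019066016056 ((0.001163136214017868, 0.00023620948195457458), (0.05043381452560425, 0.0198893491178751), 10.37340259552002) ((0.0009614499285817146, 0.0009010252542793751), 0.025578880682587624)
0.003 2074 0.008175538171269365 ((0.008339745923876762, 0.00021092407405376434), (0.05421445891261101, 0.0394640788435936), 89.68986511230469) ((0.0010556476190686226, 0.0001310751831624657), 0.027436772361397743)
0.025 779 0.03098606626352859 ((0.014635241590440273, 0.00037720799446105957), (0.03243136405944824, 0.0588277168571949), 0.5285007357597351) ((0.002044493332505226, 0.00029307586373761296), 0.0296014491468668)
tcp [0.5641 0.0988 0.1986] rot [-1.7995e+02 -7.0000e-02  1.7546e+02]
units tx,ty,tz [ 0.1662  0.7162 -0.0076]
```

```bash
python3 -m creep '[{"tx":0.054,"ty":0.238,"tz":0,"wx":0,"wy":0,"wz":-0.016,"fingers":-1},{"tx":0.054,"ty":0.238,"tz":0,"wx":0,"wy":0,"wz":0,"fingers":-1},{"tx":0.053,"ty":0.239,"tz":0,"wx":0,"wy":0,"wz":0,"fingers":-1},{"tx":0,"ty":0,"tz":0.1,"wx":0,"wy":0,"wz":0,"fingers":-1},{"tx":0,"ty":0,"tz":0,"wx":0,"wy":0,"wz":0,"fingers":-1},{"tx":0,"ty":0,"tz":0,"wx":0,"wy":0,"wz":0,"fingers":-1}]'
cat >> h.py <<'E'
def avg(n=4):
    A=[]
    for i in range(n):
        s=r.sense(); A.append(np.r_[s["ee_pos"],s["eef_rot"][2],s["contact_force"],s["wrist_torque"]]); r.grab_frame("scene")
    A=np.array(A); print('mean',A.mean(0).round(4)); print('std',A.std(0).round(4))
    return A.mean(0)
E
python3 - <<'E'
from h import *
a=avg(6); y=np.radians(176.2)
c=np.array([np.cos(y),np.sin(y)]); p=np.array([.5423,.2442])-.001*c-.0002*np.array([np.sin(y),-np.cos(y)])
print(p); off([*p,.15])
E
```

```text
time: 5.9
ee_pos: [0.5424, 0.2418, 0.1784]
eef_rot: [-179.9, -0.1, 176.1]
contact_force: [0.7, -0.9, -2.0]
finger_gap: 0.0111
grasp_force: 59.6
mean [ 5.433000e-01  2.421000e-01  1.796000e-01  1.760518e+02  3.092000e-01
 -2.432000e-01 -1.561500e+00 -7.800000e-03  3.400000e-03 -3.600000e-03]
std [4.000e-04 3.000e-04 7.000e-04 1.800e-02 4.567e-01 3.922e-01 5.242e-01
 2.930e-02 2.520e-02 2.130e-02]
[0.54328455 0.24393417]
tcp [0.5432 0.2429 0.1801] rot [1.7997e+02 7.0000e-02 1.7611e+02]
units tx,ty,tz [0.0004 0.0053 0.1506]
```

```bash
python3 -m creep '[{"tx":0,"ty":0.008,"tz":0.05,"wx":0,"wy":0,"wz":0,"fingers":-1},{"tx":0,"ty":0,"tz":0.05,"wx":0,"wy":0,"wz":0,"fingers":-1},{"tx":0,"ty":0,"tz":0.02,"wx":0,"wy":0,"wz":0,"fingers":-1},{"tx":0,"ty":0,"tz":0,"wx":0,"wy":0,"wz":0,"fingers":-1}]'
python3 -c "
from h import *
avg(6)"
```

```text
time: 6.6
ee_pos: [0.5413, 0.245, 0.1534]
eef_rot: [-179.9, -0.2, 176.2]
contact_force: [0.2, -0.2, -0.7]
finger_gap: 0.0111
grasp_force: 59.7
mean [ 5.423000e-01  2.453000e-01  1.548000e-01  1.762223e+02  3.003000e-01
  7.690000e-02 -1.370100e+00  2.800000e-03  3.500000e-03  1.880000e-02]
std [6.000e-04 2.000e-04 8.000e-04 2.000e-03 2.153e-01 4.251e-01 5.691e-01
 2.120e-02 4.390e-02 3.370e-02]
```

```bash
python3 -m creep '[{"tx":-0.003,"ty":-0.004,"tz":0.01,"wx":0,"wy":0,"wz":0,"fingers":-1},{"tx":0,"ty":0,"tz":0.01,"wx":0,"wy":0,"wz":0,"fingers":-1},{"tx":0,"ty":0,"tz":0.01,"wx":0,"wy":0,"wz":0,"fingers":-1},{"tx":0,"ty":0,"tz":0.01,"wx":0,"wy":0,"wz":0,"fingers":-1},{"tx":0,"ty":0,"tz":0,"wx":0,"wy":0,"wz":0,"fingers":-1}]'
python3 -c "
from h import *
avg(5)"
```

```text
time: 7.4
ee_pos: [0.5427, 0.2443, 0.1467]
eef_rot: [-180.0, -0.1, 176.2]
contact_force: [-0.2, -0.2, -1.8]
finger_gap: 0.0112
grasp_force: 59.7
mean [ 5.430000e-01  2.444000e-01  1.471000e-01  1.762142e+02 -1.575000e-01
 -7.790000e-02 -1.825300e+00 -3.540000e-02  1.750000e-02 -8.400000e-03]
std [2.000e-04 1.000e-04 2.000e-04 2.300e-03 6.127e-01 4.994e-01 3.175e-01
 2.100e-02 2.470e-02 1.690e-02]
```

```bash
python3 -m creep '[{"tx":0,"ty":-0.002,"tz":0.01,"wx":0,"wy":0,"wz":0,"fingers":-1},{"tx":0,"ty":0,"tz":0.01,"wx":0,"wy":0,"wz":0,"fingers":-1},{"tx":0,"ty":0,"tz":0,"wx":0,"wy":0,"wz":0,"fingers":-1}]'
python3 -m creep '[{"tx":0,"ty":0,"tz":0.01,"wx":0,"wy":0,"wz":0,"fingers":-1},{"tx":0,"ty":0,"tz":0,"wx":0,"wy":0,"wz":0,"fingers":-1}]'
python3 -c "
from h import *
avg(4)"
```

```text
time: 7.95
ee_pos: [0.5427, 0.244, 0.1428]
eef_rot: [-180.0, -0.1, 176.2]
contact_force: [-0.4, 0.1, -2.5]
finger_gap: 0.0112
grasp_force: 59.7
time: 8.15
ee_pos: [0.5428, 0.244, 0.1409]
eef_rot: [-180.0, -0.0, 176.2]
contact_force: [0.2, -1.0, -1.5]
finger_gap: 0.0104
grasp_force: 59.7
mean [ 5.430000e-01  2.440000e-01  1.411000e-01  1.762145e+02 -3.410000e-02
 -1.961000e-01 -1.600800e+00  2.760000e-02 -1.200000e-02  1.270000e-02]
std [1.000e-04 0.000e+00 1.000e-04 2.000e-03 2.252e-01 5.443e-01 1.955e-01
 3.770e-02 2.390e-02 1.560e-02]
```

```bash
for i in 1; do python3 -m creep '[{"tx":0,"ty":0,"tz":0.01,"wx":0,"wy":0,"wz":0,"fingers":-1},{"tx":0,"ty":0,"tz":0,"wx":0,"wy":0,"wz":0,"fingers":-1}]'; done
python3 -m creep '[{"tx":0,"ty":0,"tz":0.01,"wx":0,"wy":0,"wz":0,"fingers":-1},{"tx":0,"ty":0,"tz":0,"wx":0,"wy":0,"wz":0,"fingers":-1}]'
python3 -c "
from h import *
avg(4)"
```

```text
time: 8.55
ee_pos: [0.5429, 0.244, 0.139]
eef_rot: [-180.0, -0.0, 176.2]
contact_force: [-0.2, 0.1, -1.5]
finger_gap: 0.0109
grasp_force: 59.7
time: 8.75
ee_pos: [0.5433, 0.2441, 0.1378]
eef_rot: [180.0, 0.0, 176.2]
contact_force: [-0.1, 0.7, 2.6]
finger_gap: 0.0108
grasp_force: 60.2
mean [ 5.433000e-01  2.441000e-01  1.379000e-01  1.762175e+02 -9.586000e-01
 -4.042000e-01  2.119400e+00 -7.380000e-02  2.642000e-01  1.530000e-02]
std [0.000e+00 0.000e+00 1.000e-04 1.700e-03 5.255e-01 7.067e-01 5.406e-01
 3.330e-02 2.040e-02 4.240e-02]
```

The resistance starts at -12 mm and reads 4 N net, which is the spring, so the lugs are in the keyways. I keep pushing in small steps.

```bash
python3 -m creep '[{"tx":0,"ty":0,"tz":0.01,"wx":0,"wy":0,"wz":0,"fingers":-1},{"tx":0,"ty":0,"tz":0.01,"wx":0,"wy":0,"wz":0,"fingers":-1},{"tx":0,"ty":0,"tz":0,"wx":0,"wy":0,"wz":0,"fingers":-1}]'
python3 -m creep '[{"tx":0,"ty":0,"tz":0.01,"wx":0,"wy":0,"wz":0,"fingers":-1},{"tx":0,"ty":0,"tz":0.01,"wx":0,"wy":0,"wz":0,"fingers":-1},{"tx":0,"ty":0,"tz":0,"wx":0,"wy":0,"wz":0,"fingers":-1}]'
python3 -c "
from h import *
avg(4)"
```

```text
time: 9.25
ee_pos: [0.5433, 0.2441, 0.1334]
eef_rot: [180.0, 0.0, 176.2]
contact_force: [-1.3, -0.2, 4.0]
finger_gap: 0.011
grasp_force: 60.6
time: 9.55
ee_pos: [0.5434, 0.2441, 0.1298]
eef_rot: [180.0, 0.0, 176.2]
contact_force: [-1.6, 0.1, 6.1]
finger_gap: 0.0108
grasp_force: 60.9
mean [ 5.434000e-01  2.441000e-01  1.299000e-01  1.762148e+02 -2.042100e+00
 -1.653000e-01  6.145500e+00 -1.554000e-01  4.353000e-01  4.100000e-03]
std [0.000e+00 0.000e+00 1.000e-04 1.200e-03 9.463e-01 7.058e-01 3.055e-01
 1.200e-02 2.880e-02 2.270e-02]
```

```bash
python3 -m creep '[{"tx":0,"ty":0,"tz":0.007,"wx":0,"wy":0,"wz":0,"fingers":-1},{"tx":0,"ty":0,"tz":0.005,"wx":0,"wy":0,"wz":0,"fingers":-1},{"tx":0,"ty":0,"tz":0,"wx":0,"wy":0,"wz":0,"fingers":-1}]'
python3 -c "
from h import *
avg(4)"
```

```text
time: 10.05
ee_pos: [0.5434, 0.2441, 0.1278]
eef_rot: [180.0, 0.0, 176.2]
contact_force: [-2.0, -0.4, 6.8]
finger_gap: 0.0109
grasp_force: 60.9
mean [ 5.434000e-01  2.441000e-01  1.278000e-01  1.762166e+02 -2.152000e+00
 -8.032000e-01  6.983700e+00 -2.010000e-01  5.047000e-01  3.000000e-04]
std [0.     0.     0.     0.0018 0.127  0.2296 0.7376 0.0152 0.0216 0.019 ]
```

```bash
python3 -m creep '[{"tx":0.001,"ty":0,"tz":0,"wx":0,"wy":0,"wz":0.06,"fingers":-1},{"tx":0,"ty":-0.0005,"tz":0,"wx":0,"wy":0,"wz":0.06,"fingers":-1},{"tx":0,"ty":0,"tz":0,"wx":0,"wy":0,"wz":0.06,"fingers":-1},{"tx":0,"ty":0,"tz":0,"wx":0,"wy":0,"wz":0,"fingers":-1}]'
python3 -c "
from h import *
avg(3)"
```

```text
time: 10.65
ee_pos: [0.5441, 0.2443, 0.1283]
eef_rot: [179.9, 0.2, 168.1]
contact_force: [-0.8, -1.2, 8.0]
finger_gap: 0.0111
grasp_force: 61.0
mean [ 5.441000e-01  2.443000e-01  1.283000e-01  1.680915e+02 -1.266700e+00
 -1.049300e+00  7.404500e+00 -1.001000e-01  2.870000e-01 -4.440000e-02]
std [0.     0.     0.     0.016  0.3777 0.2763 0.4745 0.0313 0.0402 0.0153]
```

```bash
python3 -m creep '[{"tx":0.002,"ty":-0.001,"tz":0.003,"wx":0,"wy":0,"wz":0.1,"fingers":-1},{"tx":0,"ty":-0.0005,"tz":0,"wx":0,"wy":0,"wz":0.1,"fingers":-1},{"tx":0,"ty":-0.001,"tz":0,"wx":0,"wy":0,"wz":0.1,"fingers":-1},{"tx":0,"ty":-0.001,"tz":0,"wx":0,"wy":0,"wz":0.1,"fingers":-1},{"tx":0,"ty":0,"tz":0,"wx":0,"wy":0,"wz":0,"fingers":-1}]'
python3 -c "
from h import *
avg(3)"
```

```text
time: 11.3
ee_pos: [0.5441, 0.2439, 0.1281]
eef_rot: [179.8, 0.2, 150.0]
contact_force: [-0.0, 0.6, 8.3]
finger_gap: 0.0111
grasp_force: 61.0
mean [ 5.441000e-01  2.439000e-01  1.281000e-01  1.500747e+02 -6.550000e-02
  2.000000e-04  7.079200e+00 -2.010000e-02  6.240000e-02 -4.760000e-02]
std [0.     0.     0.     0.0296 0.2646 0.6096 0.8619 0.0135 0.0134 0.0267]
```

```bash
python3 -m creep '[{"tx":0,"ty":-0.0006,"tz":0.001,"wx":0,"wy":0,"wz":0.13,"fingers":-1},{"tx":0,"ty":-0.0006,"tz":0,"wx":0,"wy":0,"wz":0.13,"fingers":-1},{"tx":0,"ty":-0.0006,"tz":0,"wx":0,"wy":0,"wz":0.13,"fingers":-1},{"tx":0,"ty":-0.0006,"tz":0,"wx":0,"wy":0,"wz":0.13,"fingers":-1},{"tx":0,"ty":-0.0006,"tz":0,"wx":0,"wy":0,"wz":0.13,"fingers":-1},{"tx":0,"ty":-0.0006,"tz":0,"wx":0,"wy":0,"wz":0.13,"fingers":-1},{"tx":0,"ty":-0.0006,"tz":0,"wx":0,"wy":0,"wz":0.13,"fingers":-1},{"tx":0,"ty":0,"tz":0,"wx":0,"wy":0,"wz":0,"fingers":-1}]'
python3 -c "
from h import *
avg(3)"
```

```text
time: 12.25
ee_pos: [0.5437, 0.2432, 0.1279]
eef_rot: [179.7, 0.0, 109.1]
contact_force: [-0.4, -0.0, 6.7]
finger_gap: 0.011
grasp_force: 61.0
mean [ 5.437000e-01  2.432000e-01  1.279000e-01  1.091177e+02 -1.005000e-01
 -7.166000e-01  7.254200e+00 -1.447000e-01  1.200000e-02 -6.800000e-03]
std [0.     0.     0.     0.0385 0.2486 0.5336 0.858  0.0182 0.0058 0.0191]
```

```bash
python3 -m creep '[{"tx":0,"ty":-0.0006,"tz":0,"wx":0,"wy":0,"wz":0.1,"fingers":-1},{"tx":0,"ty":-0.0006,"tz":0,"wx":0,"wy":0,"wz":0.1,"fingers":-1},{"tx":0,"ty":0,"tz":0,"wx":0,"wy":0,"wz":0.06,"fingers":-1},{"tx":0,"ty":0,"tz":0,"wx":0,"wy":0,"wz":0,"fingers":-1}]'
python3 -c "
from h import *
avg(3)"
python3 -m creep '[{"tx":0,"ty":0,"tz":0,"wx":0,"wy":0,"wz":0.04,"fingers":-1},{"tx":0,"ty":0,"tz":0,"wx":0,"wy":0,"wz":0,"fingers":-1}]'
python3 -c "
from h import *
avg(3)"
```

```text
time: 12.8
ee_pos: [0.5435, 0.2431, 0.1279]
eef_rot: [179.7, -0.0, 97.4]
contact_force: [0.3, 1.0, 7.1]
finger_gap: 0.0107
grasp_force: 61.0
mean [ 5.43400e-01  2.43100e-01  1.27900e-01  9.74397e+01 -6.00000e-04
  1.20300e-01  7.69250e+00 -9.36000e-02  6.19000e-02 -3.91000e-02]
std [0.     0.     0.     0.0184 0.4259 0.5965 0.3983 0.0189 0.0099 0.0388]
time: 13.15
ee_pos: [0.5434, 0.2431, 0.1279]
eef_rot: [179.7, -0.0, 95.6]
contact_force: [-0.2, -0.0, 6.6]
finger_gap: 0.0107
grasp_force: 61.0
mean [ 5.4340e-01  2.4310e-01  1.2790e-01  9.5650e+01  4.5300e-02  1.9250e-01
  7.2844e+00 -1.1970e-01  2.8600e-02 -4.2400e-02]
std [0.     0.     0.     0.0103 0.3612 0.1673 0.5054 0.0324 0.0339 0.0031]
```

```bash
python3 -m creep '[{"tx":0,"ty":0,"tz":0,"wx":0,"wy":0,"wz":0.04,"fingers":-1},{"tx":0,"ty":0,"tz":0,"wx":0,"wy":0,"wz":0,"fingers":-1}]'
python3 -c "
from h import *
avg(3)"
```

```text
time: 13.5
ee_pos: [0.5433, 0.2431, 0.1279]
eef_rot: [179.7, -0.0, 93.8]
contact_force: [0.3, -0.9, 7.2]
finger_gap: 0.0112
grasp_force: 61.0
mean [ 5.4320e-01  2.4310e-01  1.2790e-01  9.3864e+01 -6.0300e-02 -3.3780e-01
  7.7636e+00 -1.5440e-01  6.6600e-02  3.3500e-02]
std [0.     0.     0.     0.0104 0.2686 0.3982 0.6016 0.0169 0.0171 0.0054]
```

```bash
python3 -m creep '[{"tx":0,"ty":0,"tz":-0.01,"wx":0,"wy":0,"wz":0,"fingers":-1},{"tx":0,"ty":0,"tz":-0.01,"wx":0,"wy":0,"wz":0,"fingers":-1},{"tx":0,"ty":0,"tz":-0.004,"wx":0,"wy":0,"wz":0,"fingers":-1},{"tx":0,"ty":0,"tz":0,"wx":0,"wy":0,"wz":0,"fingers":-1}]'
python3 -c "
from h import *
avg(3)"
```

```text
time: 14.05
ee_pos: [0.5431, 0.2431, 0.132]
eef_rot: [179.8, -0.0, 93.9]
contact_force: [2.3, -0.1, 5.8]
finger_gap: 0.0112
grasp_force: 60.8
mean [ 5.43100e-01  2.43100e-01  1.32000e-01  9.38593e+01  2.15530e+00
 -1.35000e-01  5.95860e+00 -1.10000e-03 -4.18300e-01  5.99000e-02]
std [0.     0.     0.     0.0032 0.27   0.2005 0.7198 0.0132 0.0022 0.029 ]
```

It has risen to -18 mm, which is possible only in the pocket. Opening a little, because the motor is close, and then backing off upwards.

```bash
python3 -m creep '[{"tx":0,"ty":0,"tz":0,"wx":0,"wy":0,"wz":0,"fingers":-0.45},{"tx":0,"ty":0,"tz":0,"wx":0,"wy":0,"wz":0,"fingers":-0.45},{"tx":0,"ty":0,"tz":0,"wx":0,"wy":0,"wz":0,"fingers":-0.45},{"tx":0,"ty":0,"tz":0,"wx":0,"wy":0,"wz":0,"fingers":-0.45},{"tx":0,"ty":0,"tz":0,"wx":0,"wy":0,"wz":0,"fingers":-0.45}]'
python3 -m creep '[{"tx":0,"ty":0,"tz":-0.05,"wx":0,"wy":0,"wz":0,"fingers":-0.45},{"tx":0,"ty":0,"tz":-0.1,"wx":0,"wy":0,"wz":0,"fingers":-0.45},{"tx":0,"ty":0,"tz":-0.2,"wx":0,"wy":0,"wz":0,"fingers":-0.45},{"tx":0,"ty":0,"tz":-0.2,"wx":0,"wy":0,"wz":0,"fingers":-0.45},{"tx":0,"ty":0,"tz":0,"wx":0,"wy":0,"wz":0,"fingers":-0.45},{"tx":0,"ty":0,"tz":0,"wx":0,"wy":0,"wz":0,"fingers":-0.45}]'
python3 - <<'E'
from h import *
rgb,d=grab("wrist"); rgb,d,P=pts("wrist"); W=P[d>0]
m=np.hypot(*(W[:,:2]-[.5423,.2442]).T)<.04
b=W[m&(W[:,2]>.15)&(W[:,2]<.17)].astype(np.float32)
print(len(b),cv2.minAreaRect(b[:,:2].copy()),np.median(b[:,2]),'expect top .160')
cv2.imwrite("pics/end.png",rgb[...,::-1])
E
```

```text
time: 14.7
ee_pos: [0.5409, 0.2427, 0.1303]
eef_rot: [-179.9, 0.0, 93.9]
contact_force: [-0.7, 0.4, -0.8]
finger_gap: 0.024
grasp_force: 0.0
time: 15.3
ee_pos: [0.5425, 0.2431, 0.2434]
eef_rot: [179.7, -0.1, 93.9]
contact_force: [0.5, 0.1, -1.3]
finger_gap: 0.0234
grasp_force: 0.0
704 ((0.5437515377998352, 0.2447664439678192), (0.011038471013307571, 0.049110524356365204), 3.667034864425659) 0.16010019 expect top .160
```

View pics/end.png

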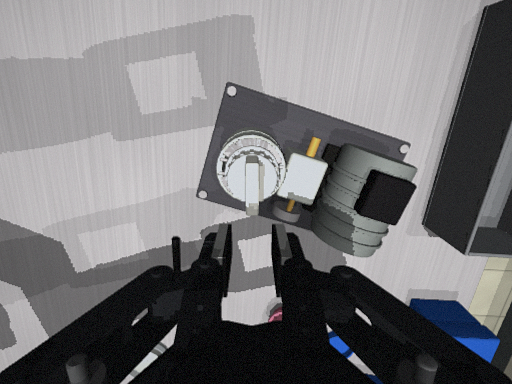

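The cartridge sits upright in the head at (252,172). Its bar top is at 0.160 m, so the underside is 18 mm below the lip, and the bar stands at 93.7°. The gripper is clear.

```bash
python3 -c "
from cell import r
print(r.close_job())"
```

```text
the job is handed in; nothing more can be done
None
```

The filter is locked in the bayonet socket: turned about 82° clockwise, underside 18 mm below the lip, gripper clear of it, and the job handed in at about 15 s; no verdict came back.

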